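Lay the rotor discs out along the rig bed in rack order

ROBOT

A 7-joint arm with a two-finger parallel gripper is mounted at the origin on the work surface. World frame = base frame: x ahead of the robot, y to its left, z up, the work surface at z = 0. Lengths are in mm, angles in rad, forces in N, time in s.
With the tool pointing down it reaches from about 400 to 925 mm from the base axis. Payload 5.6 kg.
Tool frame: the origin (TCP) lies midway between the tips of the shut fingers; the grasp point (between the pads) lies 19 mm behind it; z points along the fingers, y is the direction in which the jaws open and shut (so a half turn about z gives the same grasp; the last joint's range is limited). The gripper opens to 85 mm and grips with 20 to 120 N. Pads are 22 mm wide; open, the fingers measure 114 mm over their backs; the gripper's body (76 mm by 85 mm) begins 54 mm behind the grasp point. The pads swing forward as they close: fully open they stand 13 mm farther back than shut.
Start: joints at [1.212, 0.468, -0.012, 1.603, 0.006, 1.071, -0.056], TCP at [201.834, -617.877, 231.29] pointing down, gripper open.
Joint ranges: [-2.53, 2.53], [-0.31, 2.02], [-1.57, 1.55], [0.28, 2.44], [-1.29, 4.43], [0.15, 1.84], [-2.92, 2.92]. Speed limits (rad/s): [2.57, 2.57, 3.14, 3.14, 3.14, 3.14, 3.14].

INTERFACE

Orientations are given as a unit quaternion [x, y, z, w].
In Python, from plant import state, snapshot, camera_info, sign_off gives the robot as it stands.
- The arm moves only by the tool send_rows, never from a script. Its argument "moves" is one flat list of numbers, 7 for each row, row after row: the shift along the tool's x, y, z in mm, then the turn, a rotation vector about the tool's x, y, z in degrees, then the opening, from -1 (shut) to 1 (fully open), so that 0 is half open. In form: [dx, dy, dz, rx, ry, rz, gripper, dx, dy, dz, rx, ry, rz, gripper, ...]. A call has 1 to 10 rows; each row shifts and turns the pose as measured when the row begins, along the tool's axes as they then stand; what a row does not reach is not made up. A row lasts 1/12 s, in which the tool goes at most 41.7 mm and 7.16 degrees, less where a joint would pass 70% of its speed; a pose out of reach is approached as far as the arm can. A call with a gripper value outside its range is refused whole. The fingers move at their own pace and stop on an object; "force" is the grip in N (left out, the last holds). Time passes only in rows, so rows that do not move let the fingers close. It gives the time, the measured TCP pose, the force and the opening at its end, in the units of the state.
- state(): the state, without advancing time (a new reading comes with each control period).
- snapshot(name): name is "side" or "top"; returns (picture, depth): 400x640x3 uint8, blue, green, red; 400x640 float32, mm along the optical axis (not along the pixel's ray), 0 where there is no reading.
- camera_info(name): a dict with "fx", "fy", "cx", "cy" (pixels), "D" ([k1, k2, p1, p2, k3] as OpenCV has them; the pictures are not rectified), "rvec" (rotation vector, rad) and "tvec" (3), from world to camera coordinates, as OpenCV has them. Camera axes: x right, y down, z forward; pixel columns grow to the right and rows downward; lengths in mm; the calibration is good to about 2 mm. A picture is of the moment at which its call begins. camera_info takes no time and is no camera call.
- sign_off(): hands the job in, once; it reports no verdict.
The state is a dict: "time": time; "joints": joint angles; "qvel": joint speeds; "joint_torque": joint torques, N m; "ee_pos": TCP position; "ee_rot": TCP orientation; "force": force on the tool from outside, world axes, zero at the start; "moment": the same for the moment, N m; "grip_width": opening from 0.0 (shut) to 1.0 (fully open).
Only numpy, scipy, OpenCV 4.12 (cv2) and the standard library are available. Lean on these libraries where they do the work, as an engineer would, in place of code of your own. Each camera call takes 0.05 s, during which the arm holds its last target.

TASK

Move the four rotor discs from the wooden storage rack into the four nests of the rig bed, one disc lying flat in each nest, keeping their row order: the disc that starts nearest the rack's black carrying handle goes into the nest nearest the motor, the next one along goes next to it, and so on, with the disc farthest from the handle ending farthest from the motor. Set each disc down without dropping it, and leave the mug, mouse and screwdriver where they are.

Things in the scene. Friction and masses are not known exactly. Their poses are not given: they have to be found in the camera images.
- disc_red_center (a point): loose rotor disc with a red hub, 0.28 kg, 50 mm tall in all: a steel disc 58 mm across and 14 mm thick lying flat, on it an upright round red hub 28 mm across and 36 mm tall to grip it by. The point is on its axis, half-way up (25 mm above its underside, 11 mm above the disc's top face). At the start it sits in home_red on the storage rack.
- disc_yellow_center (a point): loose rotor disc with a yellow hub, 0.28 kg, 50 mm tall in all: a steel disc 58 mm across and 14 mm thick lying flat, on it an upright round yellow hub 28 mm across and 36 mm tall to grip it by. The point is on its axis, half-way up (25 mm above its underside, 11 mm above the disc's top face). At the start it sits in home_yellow on the storage rack.
- disc_green_center (a point): loose rotor disc with a green hub, 0.28 kg, 50 mm tall in all: a steel disc 58 mm across and 14 mm thick lying flat, on it an upright round green hub 28 mm across and 36 mm tall to grip it by. The point is on its axis, half-way up (25 mm above its underside, 11 mm above the disc's top face). At the start it sits in home_green on the storage rack.
- disc_blue_center (a point): loose rotor disc with a blue hub, 0.28 kg, 50 mm tall in all: a steel disc 58 mm across and 14 mm thick lying flat, on it an upright round blue hub 28 mm across and 36 mm tall to grip it by. The point is on its axis, half-way up (25 mm above its underside, 11 mm above the disc's top face). At the start it sits in home_blue on the storage rack.
- home_red: fixed black round nest with a small red tag on the wooden storage rack; holds the red-hub disc at the start. Four such nests stand in a row, 88 mm apart (outer diameter 84, inner 78, 8 mm tall). Origin under its centre, its floor 4 mm higher. The row runs along its y axis; +y points to the rack end with the black carrying handle, a loop 42 mm above the table, 66 mm past the last nest.
- home_yellow: fixed black round nest with a small yellow tag on the wooden storage rack; holds the yellow-hub disc at the start. Four such nests stand in a row, 88 mm apart (outer diameter 84, inner 78, 8 mm tall). Origin under its centre, its floor 4 mm higher. The row runs along its y axis; +y points to the rack end with the black carrying handle, a loop 42 mm above the table, 66 mm past the last nest.
- home_green: fixed black round nest with a small green tag on the wooden storage rack; holds the green-hub disc at the start. Four such nests stand in a row, 88 mm apart (outer diameter 84, inner 78, 8 mm tall). Origin under its centre, its floor 4 mm higher. The row runs along its y axis; +y points to the rack end with the black carrying handle, a loop 42 mm above the table, 66 mm past the last nest.
- home_blue: fixed black round nest with a small blue tag on the wooden storage rack; holds the blue-hub disc at the start. Four such nests stand in a row, 88 mm apart (outer diameter 84, inner 78, 8 mm tall). Origin under its centre, its floor 4 mm higher. The row runs along its y axis; +y points to the rack end with the black carrying handle, a loop 42 mm above the table, 66 mm past the last nest.
- bed: the rig bed (fixed): aluminium plate 100 x 530 x 12 mm. Origin under its centre, on the table; y along its length. Four dark steel round nests on its centre line at y = -132, -44, +44 and +132 mm: inner diameter 78, outer 84 mm, nest floor 16 mm and nest wall top 20 mm above the origin. A disc seated in a nest has its half-way point 41 mm above the origin.
- motor: the motor (fixed): grey and steel, 70 mm long, with an orange terminal box on top, 67 mm tall, on one end of the rig bed; a low bearing block (30 mm tall) is on the other end; either may be at either end. Origin under its centre, on the bed's top face, on the bed's centre line 220 mm from the bed's centre, so nest centres are 88, 176, 264 and 352 mm from it.
- mug: bystander: white mug, diameter 76, height 90 mm, handle on its +y side; origin under its centre; z up. Leave it where it stands.
- mouse: bystander: black computer mouse, 100 (along its x) x 58 x 26 mm; origin under its centre. Leave it where it lies.
- screwdriver: bystander: screwdriver lying on the bench along its own x axis, handle to -x, 200 mm long (origin half-way along, on the bench), 26 mm high. Leave it where it lies.
Not all that is in view belongs to the job. What is shaped like the part that bears disc_blue_center but pink or purple is not meant.

How it is judged:
By the outcome, as a careful person would: the job done as asked, in the order asked, and still so for the second after the job is handed in, with the robot touching nothing.
It also fails if it takes over 80 s, if anything falls off the work surface, if the arm or the gripper's body presses on something with over 40 N, if the wrist force passes 120 N, or if a joint passes its speed limit or range.

## Working session

There is one attempt and no reset: what is moved stays moved. The work goes in short steps, Python scripts to look and compute and a tool call to move; the robot and the scene stay as the last step left them, time stands still between calls to the robot, and variables do not carry over. Pictures are saved under pics/ and viewed, and the job is handed in when it is done.

Besides the shell and the picture viewer there is one more tool, called after "Request:" as name(argument=value, ...) on one line, values as JSON. send_rows: Moves the arm, as the interface text tells. Its arguments: {"type":"object","properties":{"moves":{"type":"array"},"force":{"type":"number"}},"required":["moves"]}

```bash
ls; mkdir -p pics
python3 - <<'E'
from plant import state,snapshot,camera_info
import cv2,numpy as np
for n in("side","top"):
    p,d=snapshot(n);cv2.imwrite(f"pics/{n}0.png",p);np.save(f"pics/{n}0.npy",d);print(n,camera_info(n))
print(state())
E
```

```text
pics
side {'fx': 403.26116338134227, 'fy': 403.26116338134227, 'cx': 315.65995754084395, 'cy': 196.53844014207286, 'D': array([-0.06767844,  0.        ,  0.        ,  0.        ,  0.        ]), 'rvec': array([ 0.32498086, -2.61140362,  1.52900866]), 'tvec': array([ 500.47581368,  113.76281303, 1219.59985023])}
top {'fx': 371.7285764817068, 'fy': 371.7285764817068, 'cx': 317.0747114971831, 'cy': 200.31163543688947, 'D': array([-0.02508999,  0.        ,  0.        ,  0.        ,  0.        ]), 'rvec': array([ 2.08178848, -2.14231216,  0.15403167]), 'tvec': array([ 53.15933509, 494.99079824, 970.14710528])}
{'time': 0.1, 'joints': array([ 1.21201203,  0.46831434, -0.01159312,  1.60356061,  0.00598249,
        1.07139434, -0.0562945 ]), 'qvel': array([ 0.00030243, -0.00230589,  0.00195566, -0.00133731, -0.00251668,
       -0.0010303 ,  0.00141058]), 'joint_torque': array([ 6.58922090e-04, -5.33515763e+01,  2.12769111e-02, -2.51967216e+01,
        1.14759151e-02,  4.29666572e-03, -1.47857833e-05]), 'ee_pos': array([ 201.64040114, -617.38910778,  230.40516406]), 'ee_rot': array([ 9.87566540e-01,  1.57199413e-01, -1.81461984e-04, -8.00760644e-04]), 'force': array([ 0.48302847, -0.76450798,  0.76076921]), 'moment': array([0.02442766, 0.02840137, 0.00605403]), 'grip_width': 0.99621412674542}
```

View pics/top0.png

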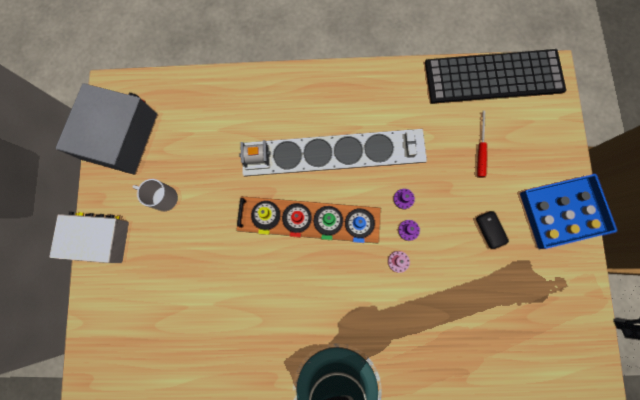

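View pics/side0.png

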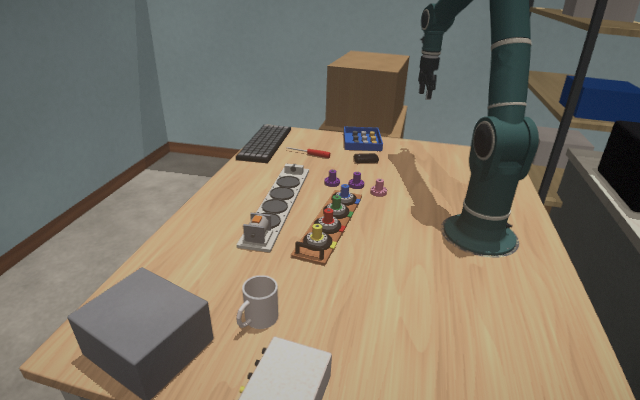

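The top view shows the rack handle at (241,212), then hubs yellow (265,213), red (297,216), green (328,219) and blue (359,222). The motor is at (256,152), with nests at (287,155), (318,152), (348,150) and (378,148). The lookalikes are the two purple pieces at (404,198) and (409,230) and the pink one at (399,261). The blue hub at (359,222) sits in the blue-tagged nest, so it fits the description. I'll check that in a crop while measuring.

```bash
cat > h.py <<'E'
import numpy as np,cv2
from plant import camera_info
def cam(n):
    c=camera_info(n);K=np.array([[c['fx'],0,c['cx']],[0,c['fy'],c['cy']],[0,0,1]]);R=cv2.Rodrigues(np.array(c['rvec']))[0];return K,np.array(c['D']),R,np.array(c['tvec'])
def plane(n,uv,z):
    K,D,R,t=cam(n);q=cv2.undistortPoints(np.array(uv,float).reshape(-1,1,2),K,D).reshape(-1,2)
    d=np.c_[q,np.ones(len(q))]@R;o=-R.T@t
    return o+d*((z-o[2])/d[:,2])[:,None]
def proj(n,P):
    K,D,R,t=cam(n);return cv2.projectPoints(np.array(P,float).reshape(-1,1,3),cv2.Rodrigues(R)[0],t,K,D)[0].reshape(-1,2)
E
python3 - <<'E'
import cv2,numpy as np
from h import *
p=cv2.imread("pics/top0.png");dep=np.load("pics/top0.npy")
cv2.imwrite("pics/crop0.png",cv2.resize(p[120:280,220:430],None,fx=3.7,fy=3.7,interpolation=cv2.INTER_CUBIC))
s=cv2.imread("pics/side0.png");cv2.imwrite("pics/crops0.png",cv2.resize(s[155:270,230:400],None,fx=4.5,fy=4.5,interpolation=cv2.INTER_CUBIC))
for n in("top","side"):
    K,D,R,t=cam(n);print(n,"cam at",-R.T@t)
h=cv2.cvtColor(p,cv2.COLOR_BGR2HSV)
for nm,lo,hi in(("yellow",22,34),("red",0,6),("green",50,85),("blue",100,118)):
    m=((h[...,0]>=lo)&(h[...,0]<=hi)&(h[...,1]>150)&(h[...,2]>70)).astype(np.uint8);m[:190]=0;m[250:]=0;m[:,:245]=0;m[:,380:]=0
    k,l,st,c=cv2.connectedComponentsWithStats(m)
    for i in range(1,k):
        if st[i,4]>15: print(nm,st[i],c[i].round(1),plane("top",c[i],50+4).round(1))
# depth-> height map
K,D,R,t=cam("top")
v,u=np.mgrid[120:280,220:430];q=cv2.undistortPoints(np.c_[u.ravel(),v.ravel()].astype(float).reshape(-1,1,2),K,D).reshape(-1,2)
z=dep[120:280,220:430].ravel();P=(np.c_[q*z[:,None],z]-t)@R
np.save("P.npy",P.reshape(160,210,3))
H=P[:,2].reshape(160,210)
for x,y in((265,213),(297,216),(328,219),(359,222),(287,155),(318,152),(348,150),(378,148),(287,190),(375,238),(250,165)):print(x,y,P.reshape(160,210,3)[y-120,x-220].round(1))
E
```

```text
top cam at [ 314.94457874    7.52488718 1043.92552393]
side cam at [ 268.8681894  1098.37919935  687.10613703]
yellow [258 207  13  13 124] [264.3 213.1] [[464.2 182.5  54. ]]
yellow [258 229  12   6  57] [263.5 231.5] [[414.4 184.5  54. ]]
red [291 211  13  13 117] [297.3 217. ] [[450.9  93.2  54. ]]
red [290 231  11   6  49] [294.9 233.9] [[405.5 100.2  54. ]]
green [323 214  12  11  85] [328.5 219.3] [[442.    9.4  54. ]]
green [322 235   9   4  25] [326.3 236.6] [[395.8  16.6  54. ]]
blue [353 217  13  12 108] [358.9 222.9] [[430.  -71.5  54. ]]
blue [354 237   9   5  35] [358.1 239.3] [[386.2 -67.4  54. ]]
265 213 [462.3 178.1  67.7]
297 216 [451.5  92.6  68.6]
328 219 [440.9  10.6  69.1]
359 222 [431.  -70.9  65.4]
287 155 [635.7 122.7  21. ]
318 152 [643.4  33.7  14.5]
348 150 [645.2 -52.7  17.7]
378 148 [ 648.3 -138.8   16.9]
287 190 [537.7 126.3  -1. ]
375 238 [ 391.5 -116.9   13.8]
250 165 [609.5 229.4  22.1]
```

View pics/crop0.png

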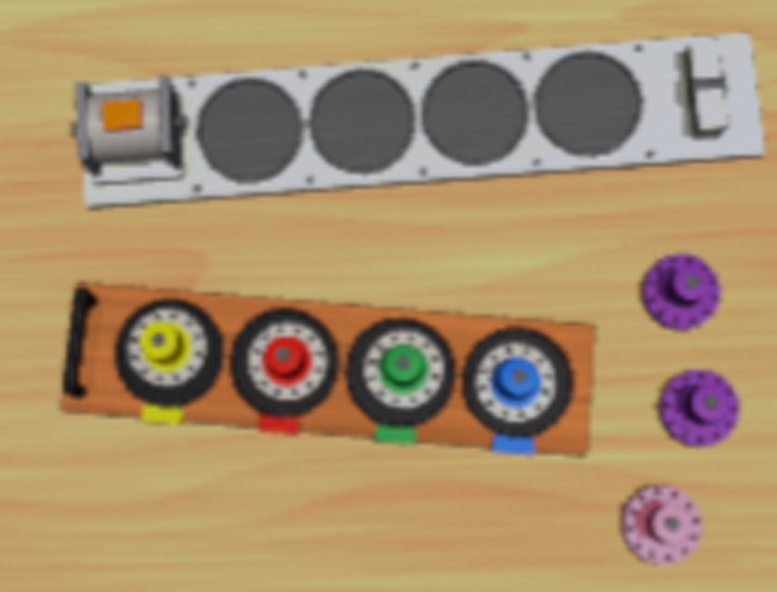

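View pics/crops0.png

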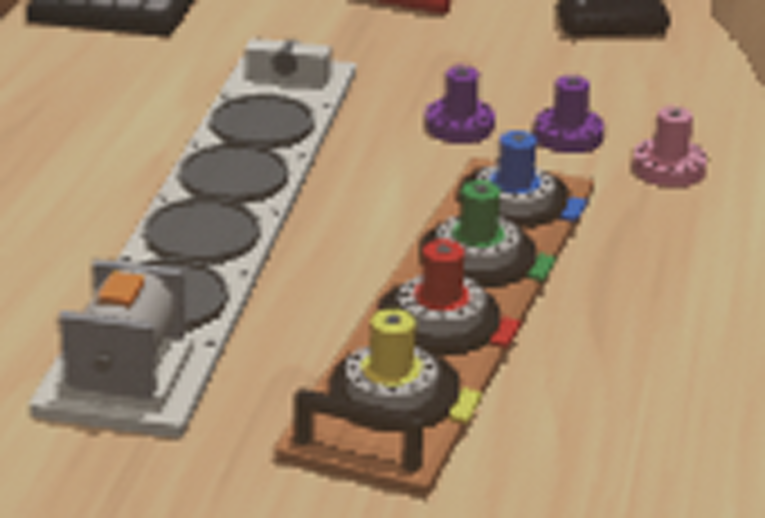

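The crop confirms the order yellow, red, green, blue from the handle. The blue disc is the one in the blue-tagged nest, and the purple and pink pieces stand loose on the table. Next I'll measure precisely.

Run:
```python
import cv2,numpy as np
from h import *
p=cv2.imread("pics/top0.png");s=cv2.imread("pics/side0.png");P=np.load("P.npy")
h=cv2.cvtColor(p,cv2.COLOR_BGR2HSV);hs=cv2.cvtColor(s,cv2.COLOR_BGR2HSV)
# hub: depth points above 58mm near each hub
H=P[...,2]
for nm,(u,v) in dict(y=(264,213),r=(297,216),g=(328,219),b=(360,222)).items():
    W=P[v-120-10:v-120+11,u-220-10:u-220+11].reshape(-1,3);W=W[W[:,2]>55]
    print(nm,"depth blob",len(W),W.mean(0).round(1),np.median(W[:,2]).round(1))
# holes by hand from crops (crop scale 3.7 top, 4.5 side), triangulate
T=np.array([(158,342),(283,355),(403,362),(519,376)])/3.7+[220,120]-.36
S=np.array([(393,318),(445,248),(481,188),(519,137)])/4.5+[230,155]-.39
Kt,Dt,Rt,tt=cam("top");Ks,Ds,Rs,ts=cam("side")
a=cv2.undistortPoints(T.reshape(-1,1,2),Kt,Dt).reshape(-1,2).T;b=cv2.undistortPoints(S.reshape(-1,1,2),Ks,Ds).reshape(-1,2).T
X=cv2.triangulatePoints(np.c_[Rt,tt],np.c_[Rs,ts],a,b);print("tri",(X[:3]/X[3]).T.round(1))
print("plane66",plane("top",T,66).round(1)); print("side66",plane("side",S,66).round(1))
# nests: dark discs on bed
m=((h[...,2]<110)&(h[...,1]<60)).astype(np.uint8);m[:125]=0;m[175:]=0;m[:,:271]=0;m[:,398:]=0
m=cv2.morphologyEx(m,cv2.MORPH_OPEN,np.ones((5,5)))
k,l,st,c=cv2.connectedComponentsWithStats(m)
for i in range(1,k):
    if st[i,4]>200: print("nest",st[i],plane("top",c[i],18).round(1))
# motor orange
m=((h[...,0]>8)&(h[...,0]<20)&(h[...,1]>200)).astype(np.uint8);m[:140]=0;m[165:]=0;m[:,:240]=0;m[:,270:]=0
v,u=np.nonzero(m);print("orange",u.mean(),v.mean(),plane("top",[u.mean(),v.mean()],79))
```

```text
y depth blob 94 [460.7 178.1  97.3] 66.6
r depth blob 87 [451.   92.7  77.4] 66.4
g depth blob 92 [441.    7.9  87.3] 66.3
b depth blob 88 [430.7 -73.2  76.9] 65.8
tri [[466.7 185.5  68. ]
 [453.7  95.   67.8]
 [446.    9.1  67.5]
 [433.4 -73.1  67.8]]
plane66 [[465.3 185.6  66. ]
 [453.   95.1  66. ]
 [445.4   9.   66. ]
 [432.8 -73.3  66. ]]
side66 [[469.1 182.3  66. ]
 [455.1  92.   66. ]
 [447.4   6.3  66. ]
 [434.7 -76.6  66. ]]
nest [365 134  28  28 622] [[ 649.2 -139.9   18. ]]
nest [334 137  28  27 615] [[645.2 -52.1  18. ]]
nest [304 139  28  27 611] [[641.7  35.   18. ]]
nest [274 142  27  27 603] [[637.3 122.9  18. ]]
orange 252.6 150.3 [[634.32111198 210.18578926  79.        ]]
```

```bash
cat > go.py <<'E'
import sys,numpy as np
from scipy.spatial.transform import Rotation as Ro
from plant import state
s=state();p=np.array(s['ee_pos']);R=Ro.from_quat(s['ee_rot'])
t=np.radians(85);x=np.array([np.cos(t),np.sin(t),0]);z=np.array([0,0,-1.]);T=np.c_[x,np.cross(z,x),z]
r=(R.inv()*Ro.from_matrix(T)).as_rotvec(degrees=True)
print('t',round(s['time'],2),'p',p.round(1),'grip',round(s['grip_width'],3),'F',np.round(s['force'],1),'rot left',r.round(1))
for a in sys.argv[1:]:
    q=np.array([float(c) for c in a.split(',')]);d=q-p
    print(a,'tool now',R.inv().apply(d).round(1),'| tool if aligned',(T.T@d).round(1),'|d|',np.linalg.norm(d).round(1));p=q
E
python3 go.py 500,-300,180 465,184,130 465,184,38
```

```text
t 0.1 p [ 201.6 -617.4  230.4] grip 0.996 F [ 0.5 -0.8  0.8] rot left [ -0.1  -0.  -66.9]
500,-300,180 tool now [ 382.2 -209.    50.7] | tool if aligned [342.2 269.6  50.4] |d| 438.5
465,184,130 tool now [ 117.  -470.9   50.8] | tool if aligned [479.1 -77.1  50. ] |d| 487.8
465,184,38 tool now [ 0.   0.2 92. ] | tool if aligned [ 0.  0. 92.] |d| 92.0
```

Request:
send_rows(moves=[31,-17,5,0,0,-6.7,1,32,-13,5,0,0,-6.7,1,34,-9,5,0,0,-6.7,1,35,-5,5,0,0,-6.7,1,35,-1,5,0,0,-6.7,1,35,3,5,0,0,-6.7,1,34,7,5,0,0,-6.7,1,33,11,5,0,0,-6.7,1,32,15,5,0,0,-6.7,1,30,18,5,0,0,-6.7,1], force=60)

```text
time: 0.93
ee_pos: [436.3, -355.4, 173.9]
ee_rot: [0.725, 0.689, -0.003, -0.003]
force: [0.0, -0.5, 0.8]
grip_width: 0.996
```

```bash
python3 go.py 465,184,130 465,184,38
```

```text
t 0.93 p [ 436.3 -355.4  173.9] grip 0.996 F [ 0.  -0.5  0.8] rot left [-0.5  0.1  2.1]
465,184,130 tool now [540.3   1.3  43.1] | tool if aligned [539.9 -18.5  43.9] |d| 542.0
465,184,38 tool now [ 0.1  0.8 92. ] | tool if aligned [ 0.  0. 92.] |d| 92.0
```

Request:
send_rows(moves=[40,1,1,-0.5,0,2,1,40,0,1,0,0,0,1,40,0,1,0,0,0,1,40,0,1,0,0,0,1,40,0,1,0,0,0,1,40,0,1,0,0,0,1,40,0,1,0,0,0,1,40,0,1,0,0,0,1,40,0,1,0,0,0,1,40,0,1,0,0,0,1])

```text
time: 1.77
ee_pos: [469.3, 58.9, 160.4]
ee_rot: [0.736, 0.676, 0.0, -0.0]
force: [1.1, -0.0, -0.4]
grip_width: 1.0
```

```bash
python3 go.py 465,184,130 465,184,38
```

```text
t 1.77 p [469.3  58.9 160.4] grip 1.0 F [ 1.1 -0.  -0.4] rot left [-0.  -0.   0.1]
465,184,130 tool now [124.2 -14.9  30.4] | tool if aligned [124.2 -15.2  30.4] |d| 128.8
465,184,38 tool now [-0.  0. 92.] | tool if aligned [ 0.  0. 92.] |d| 92.0
```

Request:
send_rows(moves=[35,-4,5,0,0,0,1,35,-4,5,0,0,0,1,30,-4,5,0,0,0,1,18,-2,5,0,0,0,1,4,0,5,0,0,0,1,0,0,5,0,0,0,1,0,0,0,0,0,0,1,0,0,0,0,0,0,1])

```text
time: 2.43
ee_pos: [462.5, 196.2, 128.1]
ee_rot: [0.732, 0.681, 0.001, -0.002]
force: [0.4, -0.2, -0.2]
grip_width: 0.997
```

```bash
python3 go.py 465,184,130 465,184,38
python3 - <<'E'
from plant import snapshot
import cv2
for n in("top","side"):
    p,_=snapshot(n); c=p[170:270,220:400] if n=="top" else p[130:280,220:420]
    cv2.imwrite(f"pics/{n}1.png",cv2.resize(c,None,fx=3.7,fy=3.7,interpolation=cv2.INTER_CUBIC))
E
```

```text
t 2.43 p [462.5 196.2 128.1] grip 0.997 F [ 0.4 -0.2 -0.2] rot left [-0.1 -0.2  0.9]
465,184,130 tool now [-12.    3.4  -1.9] | tool if aligned [-12.    3.6  -1.9] |d| 12.6
465,184,38 tool now [-0.3  0.1 92. ] | tool if aligned [ 0.  0. 92.] |d| 92.0
```

View pics/side1.png

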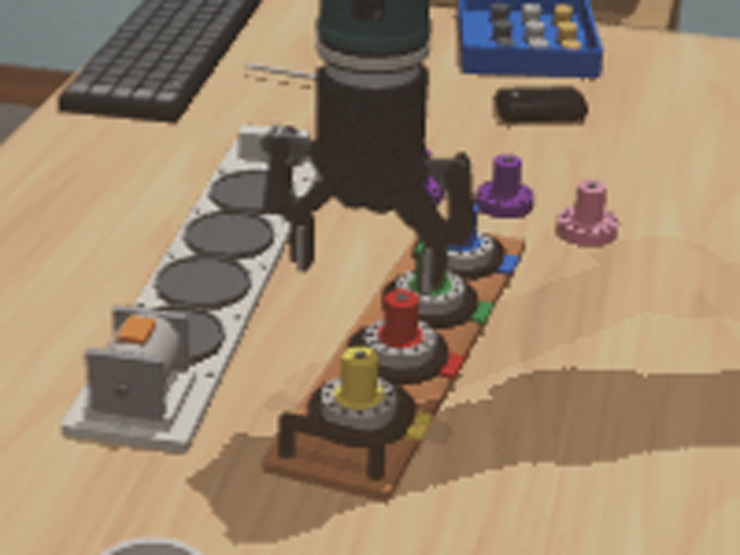

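View pics/top1.png

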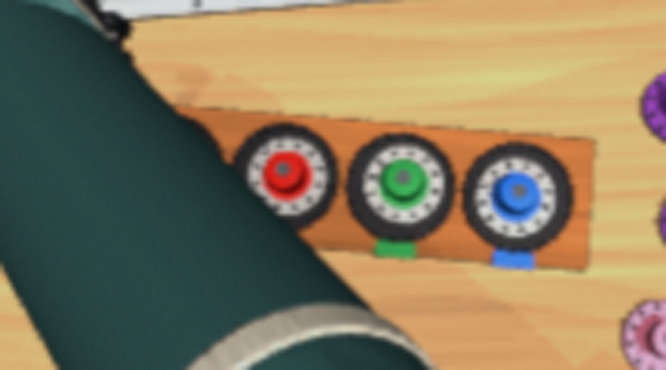

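The jaws straddle the row correctly: in the crop the fingertips at (300,260) and (432,285) are centred over the yellow hub at (360,365). I'll correct and descend.

Request:
send_rows(moves=[-8,3,5,0,0,1,1,-3,1,15,0,0,0,1,0,0,15,0,0,0,1,0,0,12,0,0,0,1,0,0,0,0,0,0,1,0,0,0,0,0,0,1])

```text
time: 3.03
ee_pos: [470.4, 174.1, 80.6]
ee_rot: [0.744, 0.668, 0.002, 0.001]
force: [0.4, -0.2, 1.0]
grip_width: 1.002
```

```bash
python3 go.py 465,184,38
```

```text
t 3.03 p [470.4 174.1  80.6] grip 1.002 F [ 0.4 -0.2  1. ] rot left [ 0.3 -0.  -1.2]
465,184,38 tool now [ 9.2 -6.6 42.6] | tool if aligned [ 9.4 -6.2 42.6] |d| 44.1
```

Request:
send_rows(moves=[6,-4,10,0,0,-0.8,1,0,0,0,0,0,0,1,0,0,0,0,0,0,1])

```text
time: 3.28
ee_pos: [468.2, 179.4, 71.0]
ee_rot: [0.74, 0.672, 0.003, 0.002]
force: [0.0, 0.7, 0.4]
grip_width: 1.001
```

```bash
python3 go.py 465,184,38; python3 -c "
from plant import state;print(state()['qvel'].round(3))"
```

```text
t 3.28 p [468.2 179.4  71. ] grip 1.001 F [0.  0.7 0.4] rot left [ 0.4 -0.  -0.5]
465,184,38 tool now [ 4.3 -3.8 33. ] | tool if aligned [ 4.3 -3.6 33. ] |d| 33.5
[-0.012  0.008 -0.007  0.013 -0.001 -0.01  -0.004]
```

Request:
send_rows(moves=[3,-3,12,-0.4,0,-0.5,1,0,0,12,0,0,0,1,0,0,5,0,0,0,1,0,0,0,0,0,0,1])

```text
time: 3.62
ee_pos: [467.3, 183.6, 42.1]
ee_rot: [0.737, 0.676, 0.007, 0.006]
force: [-1.0, -0.4, 0.1]
grip_width: 0.999
```

```bash
python3 go.py 465,184,38
```

```text
t 3.62 p [467.3 183.6  42.1] grip 0.999 F [-1.  -0.4  0.1] rot left [ 1.  -0.1  0. ]
465,184,38 tool now [ 0.2 -2.4  4.1] | tool if aligned [ 0.2 -2.3  4.1] |d| 4.7
```

Request:
send_rows(moves=[0,-2,3,0.9,0,0,1,0,0,0,0,0,0,1,0,0,0,0,0,0,-1,0,0,0,0,0,0,-1,0,0,0,0,0,0,-1,0,0,0,0,0,0,-1,0,0,0,0,0,0,-1,0,0,0,0,0,0,-1])

```text
time: 4.28
ee_pos: [467.1, 183.9, 40.3]
ee_rot: [0.738, 0.675, 0.002, -0.0]
force: [0.0, 0.6, -2.3]
grip_width: 0.308
```

```bash
python3 go.py 465,184,110;python3 - <<'E'
from plant import snapshot
import cv2
p,_=snapshot("side"); c=p[130:280,220:420]
cv2.imwrite(f"pics/side2.png",cv2.resize(c,None,fx=3.7,fy=3.7,interpolation=cv2.INTER_CUBIC))
E
```

```text
t 4.28 p [467.1 183.9  40.3] grip 0.308 F [ 0.   0.6 -2.3] rot left [ 0.1 -0.2 -0.1]
465,184,110 tool now [  0.1  -1.9 -69.7] | tool if aligned [ -0.1  -2.1 -69.7] |d| 69.7
```

View pics/side2.png

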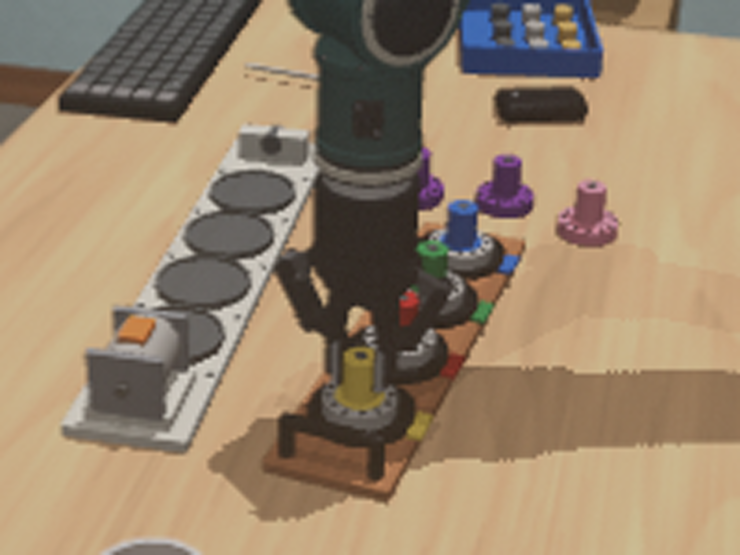

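Yellow is gripped (0.31 opening, about the 28 mm hub). I'll lift it.

Request:
send_rows(moves=[0,0,-6,0,0,0,-1,0,0,-12,0,0,0,-1,0,0,-15,0,0,0,-1,0,0,-15,0,0,0,-1,0,0,-8,0,0,0,-1,0,0,0,0,0,0,-1])

```text
time: 4.83
ee_pos: [464.1, 182.9, 99.5]
ee_rot: [0.737, 0.676, -0.001, -0.001]
force: [0.4, 0.1, -4.0]
grip_width: 0.305
```

```bash
python3 go.py 637.5,123,105
```

```text
t 4.83 p [464.1 182.9  99.5] grip 0.305 F [ 0.4  0.1 -4. ] rot left [-0.2 -0.   0. ]
637.5,123,105 tool now [-44.6 177.9  -6. ] | tool if aligned [-44.5 177.9  -5.5] |d| 183.5
```

Request:
send_rows(moves=[-14,15,-4,0,0,0,-1,-18,25,-4,0,0,0,-1,-12,32,0,0,0,0,-1,0,32,0,0,0,0,-1,0,30,0,0,0,0,-1,0,20,0,0,0,0,-1,0,8,0,0,0,0,-1,0,0,0,0,0,0,-1,0,0,0,0,0,0,-1])

```text
time: 5.58
ee_pos: [623.3, 120.6, 104.2]
ee_rot: [0.736, 0.677, -0.004, -0.002]
force: [-1.1, -0.6, -4.2]
grip_width: 0.305
```

```bash
python3 go.py 637.5,123,60
```

```text
t 5.58 p [623.3 120.6 104.2] grip 0.305 F [-1.1 -0.6 -4.2] rot left [-0.5  0.2  0.1]
637.5,123,60 tool now [ 3.7 14.4 44.1] | tool if aligned [ 3.6 13.9 44.2] |d| 46.5
```

Request:
send_rows(moves=[3,10,6,-0.5,0,0,-1,0,3,10,0,0,0,-1,0,0,12,0,0,0,-1,0,0,8,0,0,0,-1,0,0,0,0,0,0,-1,0,0,0,0,0,0,-1])

```text
time: 6.08
ee_pos: [631.2, 124.6, 62.5]
ee_rot: [0.735, 0.678, -0.004, -0.001]
force: [0.6, 0.0, -3.5]
grip_width: 0.306
```

```bash
python3 go.py 637.5,123,42;python3 - <<'E'
from plant import snapshot
import cv2
p,_=snapshot("side"); c=p[130:280,220:420]
cv2.imwrite(f"pics/side3.png",cv2.resize(c,None,fx=3.7,fy=3.7,interpolation=cv2.INTER_CUBIC))
E
```

```text
t 6.08 p [631.2 124.6  62.5] grip 0.306 F [ 0.6  0.  -3.5] rot left [-0.4  0.3  0.5]
637.5,123,42 tool now [-0.9  6.6 20.4] | tool if aligned [-1.   6.4 20.5] |d| 21.5
```

View pics/side3.png

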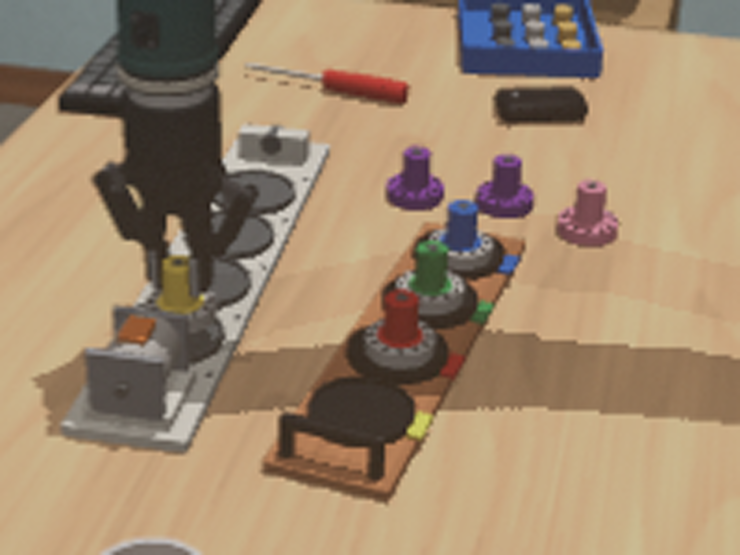

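Yellow hangs in the gripper above the first nest, with its hub at crop (180,280). I'll lower it.

Request:
send_rows(moves=[-1,5,5,-0.4,0.3,0.4,-1,0,1,5,0,0,0,-1,0,0,4,0,0,0,-1,0,0,3,0,0,0,-1,0,0,0,0,0,0,-1])

```text
time: 6.55
ee_pos: [638.2, 122.8, 44.9]
ee_rot: [0.737, 0.676, 0.001, 0.001]
force: [-0.3, 0.8, -3.5]
grip_width: 0.309
```

```bash
python3 go.py 637.5,123,41
```

```text
t 6.55 p [638.2 122.8  44.9] grip 0.309 F [-0.3  0.8 -3.5] rot left [ 0.2 -0.1 -0. ]
637.5,123,41 tool now [ 0.1 -0.7  3.9] | tool if aligned [ 0.1 -0.7  3.9] |d| 3.9
```

Request:
send_rows(moves=[0,0,2,0,0,0,-1,0,0,2,0,0,0,-1,0,0,1,0,0,0,-1])

```text
time: 6.8
ee_pos: [638.5, 122.8, 40.3]
ee_rot: [0.737, 0.675, 0.001, 0.001]
force: [-2.7, -2.3, 7.3]
grip_width: 0.307
```

Contact shows at TCP z 40.3 (+7 N). Release, then rise.

Request:
send_rows(moves=[0,0,0,0,0,0,0,0,0,0,0,0,0,0.5,0,0,0,0,0,0,1,0,0,0,0,0,0,1,0,0,-10,0,0,0,1,0,0,-25,0,0,0,1,0,0,-30,0,0,0,1,0,0,-20,0,0,0,1,0,0,0,0,0,0,1])

```text
time: 7.55
ee_pos: [639.2, 124.2, 132.2]
ee_rot: [0.737, 0.676, 0.003, 0.001]
force: [1.6, 0.0, 0.1]
grip_width: 1.003
```

```bash
python3 go.py 453,94,130 453,94,41
```

```text
t 7.55 p [639.2 124.2 132.2] grip 1.003 F [1.6 0.  0.1] rot left [ 0.4 -0.2  0.1]
453,94,130 tool now [ -46.1 -182.9    1. ] | tool if aligned [ -46.3 -182.9    2.2] |d| 188.7
453,94,41 tool now [-0.2 -0.5 89. ] | tool if aligned [ 0.  0. 89.] |d| 89.0
```

Request:
send_rows(moves=[-6,-20,0,0,0,0,1,-9,-35,0,0,0,0,1,-9,-38,0,0,0,0,1,-9,-38,2,0,0,0,1,-7,-25,4,0,0,0,1,-3,-10,8,0,0,0,1,0,0,8,0,0,0,1,0,0,0,0,0,0,1])

```text
time: 8.22
ee_pos: [465.6, 94.8, 111.4]
ee_rot: [0.737, 0.676, 0.007, 0.005]
force: [0.6, -0.4, -0.0]
grip_width: 1.0
```

```bash
python3 go.py 453,94,80 453,94,41
```

```text
t 8.22 p [465.6  94.8 111.4] grip 1.0 F [ 0.6 -0.4 -0. ] rot left [ 1.  -0.2  0. ]
453,94,80 tool now [ -2.  -13.1  31.2] | tool if aligned [ -1.9 -12.5  31.4] |d| 33.9
453,94,41 tool now [-0.1 -0.7 39. ] | tool if aligned [ 0.  0. 39.] |d| 39.0
```

Request:
send_rows(moves=[-2,-9,6,0.8,0,0,1,0,-3,12,0,0,0,1,0,0,14,0,0,0,1,0,0,12,0,0,0,1,0,0,5,0,0,0,1,0,0,0,0,0,0,1])

```text
time: 8.72
ee_pos: [459.1, 96.0, 60.0]
ee_rot: [0.738, 0.675, 0.005, -0.0]
force: [-0.0, 0.0, -0.4]
grip_width: 1.003
```

```bash
python3 go.py 453,94,41
```

```text
t 8.72 p [459.1  96.   60. ] grip 1.003 F [-0.   0.  -0.4] rot left [ 0.3 -0.4 -0.1]
453,94,41 tool now [-2.7 -6.  18.9] | tool if aligned [-2.6 -5.9 19. ] |d| 20.0
```

Request:
send_rows(moves=[-2,-5,8,0.3,-0.3,0,1,0,-1,7,0,0,0,1,0,0,3,0,0,0,1,0,0,0,0,0,0,1,0,0,0,0,0,0,1])

```text
time: 9.13
ee_pos: [454.0, 95.3, 40.6]
ee_rot: [0.738, 0.675, 0.001, -0.001]
force: [0.3, 1.1, -0.3]
grip_width: 1.002
```

```bash
python3 go.py 453,94,41
```

```text
t 9.13 p [454.   95.3  40.6] grip 1.002 F [ 0.3  1.1 -0.3] rot left [ 0.  -0.2 -0.1]
453,94,41 tool now [-1.4 -0.9 -0.4] | tool if aligned [-1.4 -0.9 -0.4] |d| 1.7
```

Close and lift.

Request:
send_rows(moves=[0,0,0,0,0,0,-1,0,0,0,0,0,0,-1,0,0,0,0,0,0,-1,0,0,0,0,0,0,-1,0,0,0,0,0,0,-1,0,0,0,0,0,0,-1])

```text
time: 9.63
ee_pos: [455.1, 95.4, 42.1]
ee_rot: [0.738, 0.675, 0.002, 0.0]
force: [0.2, 0.1, -2.5]
grip_width: 0.306
```

Request:
send_rows(moves=[0,0,-6,0,0,0,-1,0,0,-12,0,0,0,-1,0,0,-15,0,0,0,-1,0,0,-15,0,0,0,-1,0,0,-12,0,0,0,-1,0,0,0,0,0,0,-1])

```text
time: 10.13
ee_pos: [451.7, 94.6, 103.6]
ee_rot: [0.738, 0.675, -0.001, -0.002]
force: [0.9, 0.5, -2.2]
grip_width: 0.301
```

```bash
python3 go.py 641.5,35,105
```

```text
t 10.13 p [451.7  94.6 103.6] grip 0.301 F [ 0.9  0.5 -2.2] rot left [-0.2 -0.1 -0.1]
641.5,35,105 tool now [-42.6 194.3  -2.1] | tool if aligned [-42.8 194.2  -1.4] |d| 198.9
```

Request:
send_rows(moves=[-10,20,-3,0,0,0,-1,-14,32,-2,0,0,0,-1,-14,36,0,0,0,0,-1,-4,36,0,0,0,0,-1,0,36,0,0,0,0,-1,0,22,0,0,0,0,-1,0,8,0,0,0,0,-1,0,0,0,0,0,0,-1,0,0,0,0,0,0,-1])

```text
time: 10.88
ee_pos: [639.1, 30.3, 100.0]
ee_rot: [0.737, 0.675, -0.006, -0.004]
force: [-0.7, 0.9, -2.5]
grip_width: 0.305
```

```bash
python3 go.py 641.5,35,60
```

```text
t 10.88 p [639.1  30.3 100. ] grip 0.305 F [-0.7  0.9 -2.5] rot left [-0.8  0.2 -0. ]
641.5,35,60 tool now [ 5.1  2.5 40. ] | tool if aligned [ 4.9  2.  40. ] |d| 40.4
```

Request:
send_rows(moves=[3,2,6,-0.7,0,0,-1,1,0,10,0,0,0,-1,0,0,12,0,0,0,-1,0,0,6,0,0,0,-1,0,0,0,0,0,0,-1,0,0,0,0,0,0,-1])

```text
time: 11.38
ee_pos: [634.9, 35.5, 59.8]
ee_rot: [0.736, 0.677, -0.005, -0.001]
force: [0.6, 0.7, -3.0]
grip_width: 0.31
```

```bash
python3 go.py 641.5,35,42;python3 - <<'E'
from plant import snapshot
import cv2
p,_=snapshot("side"); c=p[130:280,220:420]
cv2.imwrite(f"pics/side4.png",cv2.resize(c,None,fx=3.7,fy=3.7,interpolation=cv2.INTER_CUBIC))
E
```

```text
t 11.38 p [634.9  35.5  59.8] grip 0.31 F [ 0.6  0.7 -3. ] rot left [-0.5  0.3  0.2]
641.5,35,42 tool now [ 0.1  6.8 17.7] | tool if aligned [ 0.1  6.6 17.8] |d| 19.0
```

View pics/side4.png

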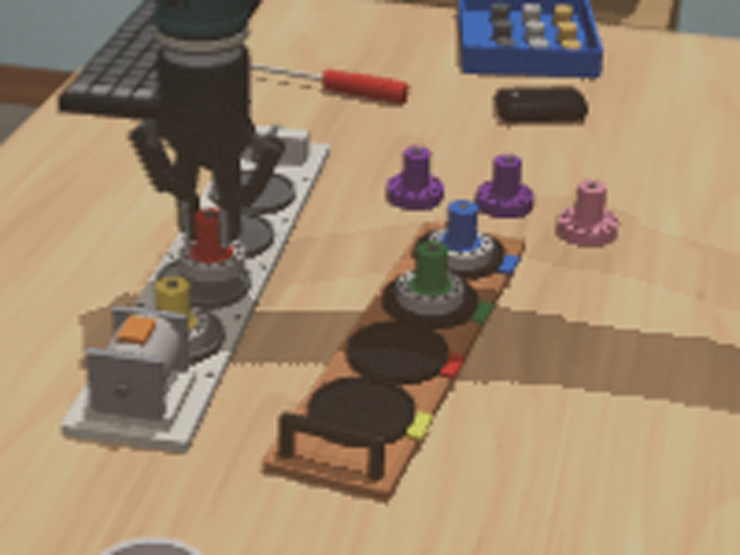

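Yellow stands upright in nest 1 at crop (175,310). Red hangs above nest 2 at (205,255), and I'll lower it.

Request:
send_rows(moves=[0,5,5,-0.4,0.3,0.2,-1,0,1,4,0,0,0,-1,0,0,3,0,0,0,-1,0,0,1,0,0,0,-1,0,0,0,0,0,0,-1])

```text
time: 11.85
ee_pos: [642.6, 34.7, 46.8]
ee_rot: [0.738, 0.675, 0.001, 0.001]
force: [-0.5, 0.4, -3.1]
grip_width: 0.307
```

```bash
python3 go.py 641.5,35,41.5
```

```text
t 11.85 p [642.6  34.7  46.8] grip 0.307 F [-0.5  0.4 -3.1] rot left [ 0.1 -0.  -0.1]
641.5,35,41.5 tool now [ 0.2 -1.2  5.3] | tool if aligned [ 0.2 -1.1  5.3] |d| 5.4
```

Request:
send_rows(moves=[0,0,2,0,0,0,-1,0,0,2,0,0,0,-1,0,0,1,0,0,0,-1,0,0,0.5,0,0,0,-1])

```text
time: 12.18
ee_pos: [643.1, 34.6, 42.1]
ee_rot: [0.738, 0.675, 0.001, 0.001]
force: [-2.9, -1.0, 5.1]
grip_width: 0.311
```

Seated: contact is +5 N at the pick height.

Request:
send_rows(moves=[0,0,0,0,0,0,0,0,0,0,0,0,0,0.5,0,0,0,0,0,0,1,0,0,0,0,0,0,1,0,0,-10,0,0,0,1,0,0,-25,0,0,0,1,0,0,-30,0,0,0,1,0,0,-20,0,0,0,1,0,0,0,0,0,0,1])

```text
time: 12.93
ee_pos: [643.7, 35.7, 133.0]
ee_rot: [0.737, 0.675, 0.002, 0.001]
force: [0.8, 0.1, 0.5]
grip_width: 1.001
```

```bash
python3 go.py 446,8.5,130 446,8.5,41
```

```text
t 12.93 p [643.7  35.7 133. ] grip 1.001 F [0.8 0.1 0.5] rot left [ 0.3 -0.1 -0. ]
446,8.5,130 tool now [ -44.4 -194.5    2. ] | tool if aligned [ -44.3 -194.5    3. ] |d| 199.5
446,8.5,41 tool now [-0.1 -0.4 89. ] | tool if aligned [ 0.  0. 89.] |d| 89.0
```

Request:
send_rows(moves=[-6,-22,0,0,0,0,1,-9,-36,0,0,0,0,1,-9,-39,0,0,0,0,1,-9,-39,2,0,0,0,1,-6,-29,4,0.4,0,0,1,-3,-14,8,0.4,0,0,1,0,0,8,0,0,0,1,0,0,0,0,0,0,1,0,0,0,0,0,0,1])

```text
time: 13.68
ee_pos: [456.5, 8.9, 111.8]
ee_rot: [0.738, 0.675, 0.001, 0.0]
force: [0.7, -0.8, 0.2]
grip_width: 0.996
```

```bash
python3 go.py 446,8.5,80 446,8.5,41
```

```text
t 13.68 p [456.5   8.9 111.8] grip 0.996 F [ 0.7 -0.8  0.2] rot left [ 0.1 -0.1 -0. ]
446,8.5,80 tool now [ -1.4 -10.5  31.8] | tool if aligned [ -1.3 -10.4  31.8] |d| 33.5
446,8.5,41 tool now [-0.  -0.1 39. ] | tool if aligned [ 0.  0. 39.] |d| 39.0
```

Request:
send_rows(moves=[-1,-8,6,0,0,0,1,0,-4,12,0,0,0,1,0,-2,14,0,0,0,1,0,-1,12,0,0,0,1,0,0,5,0,0,0,1,0,0,0,0,0,0,1])

```text
time: 14.18
ee_pos: [447.1, 11.4, 61.2]
ee_rot: [0.737, 0.676, 0.005, 0.002]
force: [-0.1, -0.6, -0.0]
grip_width: 1.002
```

```bash
python3 go.py 446,8.5,41
```

```text
t 14.18 p [447.1  11.4  61.2] grip 1.002 F [-0.1 -0.6 -0. ] rot left [ 0.5 -0.3 -0. ]
446,8.5,41 tool now [-3.1 -1.1 20.2] | tool if aligned [-3.  -0.9 20.2] |d| 20.4
```

Request:
send_rows(moves=[-2,-1,8,0.4,-0.3,0,1,0,0,7,0,0,0,1,0,0,4,0,0,0,1,0,0,0,0,0,0,1,0,0,0,0,0,0,1])

```text
time: 14.6
ee_pos: [448.0, 10.1, 40.9]
ee_rot: [0.737, 0.676, 0.001, 0.001]
force: [-0.5, -0.1, 0.7]
grip_width: 1.002
```

```bash
python3 go.py 446,8.5,41
```

```text
t 14.6 p [448.   10.1  40.9] grip 1.002 F [-0.5 -0.1  0.7] rot left [ 0.2 -0.   0. ]
446,8.5,41 tool now [-1.7 -1.9 -0.1] | tool if aligned [-1.7 -1.9 -0.1] |d| 2.6
```

Request:
send_rows(moves=[-1,-1.5,0,0,0,0,1,0,0,0,0,0,0,-1,0,0,0,0,0,0,-1,0,0,0,0,0,0,-1,0,0,0,0,0,0,-1,0,0,0,0,0,0,-1,0,0,0,0,0,0,-1])

```text
time: 15.18
ee_pos: [447.0, 9.0, 42.4]
ee_rot: [0.737, 0.676, 0.002, 0.002]
force: [0.6, -0.1, -2.0]
grip_width: 0.302
```

Request:
send_rows(moves=[0,0,-6,0,0,0,-1,0,0,-12,0,0,0,-1,0,0,-15,0,0,0,-1,0,0,-15,0,0,0,-1,0,0,-12,0,0,0,-1,0,0,0,0,0,0,-1])

```text
time: 15.68
ee_pos: [443.7, 9.1, 104.1]
ee_rot: [0.737, 0.676, -0.0, -0.0]
force: [0.2, -0.6, -2.8]
grip_width: 0.305
```

```bash
python3 go.py 645.5,-52,105
```

```text
t 15.68 p [443.7   9.1 104.1] grip 0.305 F [ 0.2 -0.6 -2.8] rot left [-0.1  0.   0. ]
645.5,-52,105 tool now [-43.5 206.3  -1.1] | tool if aligned [-43.3 206.3  -0.9] |d| 210.8
```

Request:
send_rows(moves=[-10,22,-3,0,0,0,-1,-14,34,-2,0,0,0,-1,-14,38,0,0,0,0,-1,-4,38,0,0,0,0,-1,0,38,0,-0.4,0,0,-1,0,22,0,-0.4,0,0,-1,0,8,0,0,0,0,-1,0,0,0,0,0,0,-1,0,0,0,0,0,0,-1])

```text
time: 16.43
ee_pos: [641.0, -55.2, 100.6]
ee_rot: [0.737, 0.676, -0.001, 0.003]
force: [-1.1, -0.7, -2.9]
grip_width: 0.306
```

```bash
python3 go.py 645.5,-52,60
```

```text
t 16.43 p [641.  -55.2 100.6] grip 0.306 F [-1.1 -0.7 -2.9] rot left [0.1 0.3 0. ]
645.5,-52,60 tool now [ 3.8  4.1 40.6] | tool if aligned [ 3.6  4.2 40.6] |d| 41.0
```

Request:
send_rows(moves=[2,4,6,0,0,0,-1,0,2,10,0,0,0,-1,0,1,12,0,0,0,-1,0,0,6,0,0,0,-1,0,0,0,0,0,0,-1,0,0,0,0,0,0,-1])

```text
time: 16.93
ee_pos: [642.8, -53.1, 60.2]
ee_rot: [0.737, 0.676, -0.004, -0.0]
force: [0.3, 0.4, -2.1]
grip_width: 0.309
```

```bash
python3 go.py 645.5,-52,42
```

```text
t 16.93 p [642.8 -53.1  60.2] grip 0.309 F [ 0.3  0.4 -2.1] rot left [-0.3  0.3  0.1]
645.5,-52,42 tool now [ 1.4  2.7 18.2] | tool if aligned [ 1.3  2.6 18.2] |d| 18.5
```

Request:
send_rows(moves=[1,2,5,-0.3,0.3,0.1,-1,0,0,4,0,0,0,-1,0,0,3,0,0,0,-1,0,0,1,0,0,0,-1,0,0,0,0,0,0,-1])

```text
time: 17.35
ee_pos: [645.1, -52.3, 46.5]
ee_rot: [0.737, 0.676, 0.0, 0.0]
force: [0.0, 1.1, -2.0]
grip_width: 0.308
```

```bash
python3 go.py 645.5,-52,42
```

```text
t 17.35 p [645.1 -52.3  46.5] grip 0.308 F [ 0.   1.1 -2. ] rot left [0. 0. 0.]
645.5,-52,42 tool now [0.3 0.4 4.5] | tool if aligned [0.3 0.4 4.5] |d| 4.5
```

Request:
send_rows(moves=[0,0,2,0,0,0,-1,0,0,2,0,0,0,-1,0,0,1,0,0,0,-1,0,0,0.5,0,0,0,-1])

```text
time: 17.68
ee_pos: [645.7, -52.4, 42.5]
ee_rot: [0.737, 0.676, 0.0, 0.001]
force: [-2.4, -0.6, 2.5]
grip_width: 0.306
```

Green has made contact, with the force going from -2 to +2.5 N at the pick height. Release.

Request:
send_rows(moves=[0,0,0,0,0,0,0,0,0,0,0,0,0,0.5,0,0,0,0,0,0,1,0,0,0,0,0,0,1,0,0,-10,0,0,0,1,0,0,-25,0,0,0,1,0,0,-30,0,0,0,1,0,0,-20,0,0,0,1,0,0,0,0,0,0,1])

```text
time: 18.43
ee_pos: [646.5, -51.6, 132.9]
ee_rot: [0.737, 0.676, 0.001, 0.001]
force: [0.7, 0.5, 1.1]
grip_width: 1.005
```

```bash
python3 go.py 433.5,-74,130 433.5,-74,41
```

```text
t 18.43 p [646.5 -51.6 132.9] grip 1.005 F [0.7 0.5 1.1] rot left [ 0.2 -0.   0.1]
433.5,-74,130 tool now [ -40.7 -210.3    2.1] | tool if aligned [ -40.9 -210.3    2.9] |d| 214.2
433.5,-74,41 tool now [-0.  -0.3 89. ] | tool if aligned [ 0.  0. 89.] |d| 89.0
```

Request:
send_rows(moves=[-6,-22,0,0,0,0,1,-9,-38,0,0,0,0,1,-9,-39,0,0,0,0,1,-8,-39,2,0,0,0,1,-5,-36,4,0.4,0,0,1,-2,-18,8,0.4,0,0,1,0,-4,8,0,0,0,1,0,0,0,0,0,0,1,0,0,0,0,0,0,1])

```text
time: 19.18
ee_pos: [442.5, -73.8, 111.5]
ee_rot: [0.737, 0.676, -0.0, 0.0]
force: [0.4, 0.7, 0.1]
grip_width: 0.998
```

```bash
python3 go.py 433.5,-74,80 433.5,-74,41
```

```text
t 19.18 p [442.5 -73.8 111.5] grip 0.998 F [0.4 0.7 0.1] rot left [0. 0. 0.]
433.5,-74,80 tool now [-0.9 -9.  31.5] | tool if aligned [-1.  -9.  31.5] |d| 32.8
433.5,-74,41 tool now [ 0. -0. 39.] | tool if aligned [ 0.  0. 39.] |d| 39.0
```

Request:
send_rows(moves=[-1,-7,6,0,0,0,1,0,-3,12,0,0,0,1,0,-2,14,0,0,0,1,0,-1,12,0,0,0,1,0,0,5,0,0,0,1,0,0,0,0,0,0,1])

```text
time: 19.68
ee_pos: [437.8, -72.2, 61.0]
ee_rot: [0.736, 0.677, 0.004, 0.003]
force: [-0.1, 0.2, 0.0]
grip_width: 1.002
```

```bash
python3 go.py 433.5,-74,41
```

```text
t 19.68 p [437.8 -72.2  61. ] grip 1.002 F [-0.1  0.2  0. ] rot left [ 0.6 -0.1  0.2]
433.5,-74,41 tool now [-2.2 -4.4 19.9] | tool if aligned [-2.2 -4.2 20. ] |d| 20.5
```

Request:
send_rows(moves=[-2,-3,8,0.4,-0.1,0.2,1,0,-1,7,0,0,0,1,0,0,4,0,0,0,1,0,0,0,0,0,0,1,0,0,0,0,0,0,1])

```text
time: 20.1
ee_pos: [435.9, -73.5, 40.6]
ee_rot: [0.737, 0.676, 0.002, 0.002]
force: [0.0, 0.5, 0.1]
grip_width: 0.998
```

```bash
python3 go.py 433.5,-74,41
```

```text
t 20.1 p [435.9 -73.5  40.6] grip 0.998 F [0.  0.5 0.1] rot left [ 0.3 -0.1  0. ]
433.5,-74,41 tool now [-0.7 -2.3 -0.4] | tool if aligned [-0.7 -2.3 -0.4] |d| 2.4
```

Request:
send_rows(moves=[-0.5,-2,0,0.2,0,0,1,0,0,0,0,0,0,-1,0,0,0,0,0,0,-1,0,0,0,0,0,0,-1,0,0,0,0,0,0,-1,0,0,0,0,0,0,-1,0,0,0,0,0,0,-1])

```text
time: 20.68
ee_pos: [434.4, -74.2, 42.1]
ee_rot: [0.737, 0.676, 0.001, 0.001]
force: [0.8, -0.2, -1.8]
grip_width: 0.306
```

Request:
send_rows(moves=[0,0,-6,0,0,0,-1,0,0,-12,0,0,0,-1,0,0,-15,0,0,0,-1,0,0,-15,0,0,0,-1,0,0,-12,0,0,0,-1,0,0,0,0,0,0,-1])

```text
time: 21.18
ee_pos: [431.6, -73.5, 104.0]
ee_rot: [0.737, 0.676, -0.0, -0.001]
force: [0.6, -0.4, -1.8]
grip_width: 0.306
```

```bash
python3 go.py 649,-140,105
```

```text
t 21.18 p [431.6 -73.5 104. ] grip 0.306 F [ 0.6 -0.4 -1.8] rot left [-0.1 -0.1  0. ]
649,-140,105 tool now [-47.4 222.3  -1.6] | tool if aligned [-47.3 222.4  -1. ] |d| 227.3
```

Request:
send_rows(moves=[-10,22,-3,0,0,0,-1,-14,36,-2,0,0,0,-1,-14,39,0,0,0,0,-1,-6,39,0,0,0,0,-1,0,39,0,-0.4,0,0,-1,0,32,0,-0.4,0,0,-1,0,12,0,0,0,0,-1,0,0,0,0,0,0,-1,0,0,0,0,0,0,-1])

```text
time: 21.93
ee_pos: [647.5, -141.1, 99.3]
ee_rot: [0.738, 0.675, -0.001, 0.001]
force: [0.1, 0.3, -2.0]
grip_width: 0.308
```

```bash
python3 go.py 649,-140,60
```

```text
t 21.93 p [ 647.5 -141.1   99.3] grip 0.308 F [ 0.1  0.3 -2. ] rot left [-0.   0.1 -0.1]
649,-140,60 tool now [ 1.3  1.4 39.2] | tool if aligned [ 1.2  1.4 39.3] |d| 39.3
```

Request:
send_rows(moves=[1,2,6,0,0,0,-1,0,2,10,0,0,0,-1,0,1,12,0,0,0,-1,0,0,6,0,0,0,-1,0,0,0,0,0,0,-1,0,0,0,0,0,0,-1])

```text
time: 22.43
ee_pos: [646.2, -140.1, 58.5]
ee_rot: [0.737, 0.675, -0.004, -0.003]
force: [0.2, -0.7, -1.7]
grip_width: 0.305
```

```bash
python3 go.py 649,-140,42
```

```text
t 22.43 p [ 646.2 -140.1   58.5] grip 0.305 F [ 0.2 -0.7 -1.7] rot left [-0.5  0.2 -0. ]
649,-140,42 tool now [ 0.4  3.  16.5] | tool if aligned [ 0.3  2.8 16.5] |d| 16.7
```

Request:
send_rows(moves=[0,2,5,-0.4,0.2,0,-1,0,0,4,0,0,0,-1,0,0,2,0,0,0,-1,0,0,1,0,0,0,-1,0,0,0,0,0,0,-1])

```text
time: 22.85
ee_pos: [648.3, -140.6, 46.0]
ee_rot: [0.738, 0.675, -0.0, -0.001]
force: [-0.3, -0.1, -2.4]
grip_width: 0.306
```

```bash
python3 go.py 649,-140,42
```

```text
t 22.85 p [ 648.3 -140.6   46. ] grip 0.306 F [-0.3 -0.1 -2.4] rot left [-0.1 -0.  -0.1]
649,-140,42 tool now [0.7 0.7 4. ] | tool if aligned [0.7 0.7 4. ] |d| 4.1
```

Request:
send_rows(moves=[0,0,2,0,0,0,-1,0,0,2,0,0,0,-1,0,0,1,0,0,0,-1,0,0,0.5,0,0,0,-1])

```text
time: 23.18
ee_pos: [649.0, -140.7, 42.2]
ee_rot: [0.738, 0.675, 0.0, 0.0]
force: [-1.7, 0.1, 1.7]
grip_width: 0.306
```

Request:
send_rows(moves=[0,0,0.5,0,0,0,-1,0,0,0,0,0,0,0,0,0,0,0,0,0,0.5,0,0,0,0,0,0,1,0,0,0,0,0,0,1,0,0,-10,0,0,0,1,0,0,-25,0,0,0,1,0,0,-35,0,0,0,1,0,0,-35,0,0,0,1,0,0,-20,0,0,0,1])

```text
time: 24.02
ee_pos: [646.8, -139.8, 168.0]
ee_rot: [0.737, 0.676, -0.002, -0.003]
force: [0.4, -0.4, 0.6]
grip_width: 0.999
```

Request:
send_rows(moves=[-20,-20,-10,0,0,0,1,-30,-25,0,0,0,0,1,-35,-20,0,0,0,0,1,-35,-20,0,0,0,0,1,-35,-10,0,0,0,0,1,-35,-5,0,0,0,0,1,-35,0,0,0,0,0,1,-20,0,0,0,0,0,1,0,0,0,0,0,0,1,0,0,0,0,0,0,1])

```text
time: 24.85
ee_pos: [528.2, -383.4, 196.3]
ee_rot: [0.735, 0.678, 0.004, 0.008]
force: [0.4, 0.4, 0.0]
grip_width: 1.0
```

```bash
python3 go.py
python3 - <<'E'
import cv2,numpy as np
from plant import snapshot
from h import *
p,_=snapshot("top");s,_=snapshot("side");cv2.imwrite("pics/top9.png",p)
cv2.imwrite("pics/topc9.png",cv2.resize(p[120:280,130:430],None,fx=2.6,fy=2.6,interpolation=cv2.INTER_CUBIC))
cv2.imwrite("pics/sidec9.png",cv2.resize(s[130:280,220:420],None,fx=3.7,fy=3.7,interpolation=cv2.INTER_CUBIC))
h=cv2.cvtColor(p,cv2.COLOR_BGR2HSV)
for nm,lo,hi in(("yellow",22,34),("red",0,6),("green",50,85),("blue",100,118)):
    m=((h[...,0]>=lo)&(h[...,0]<=hi)&(h[...,1]>150)&(h[...,2]>60)).astype(np.uint8);m[:125]=0;m[178:]=0;m[:,:268]=0;m[:,400:]=0
    k,l,st,c=cv2.connectedComponentsWithStats(m)
    for i in range(1,k):
        if st[i,4]>15: print(nm,st[i],c[i].round(1),plane("top",c[i],55).round(1))
E
```

```text
t 24.85 p [ 528.2 -383.4  196.3] grip 1.0 F [0.4 0.4 0. ] rot left [1.  0.3 0.4]
yellow [280 146  12  14 125] [285.5 152.8] [[631.5 123.   55. ]]
red [312 143  12  14 122] [317.5 150.1] [[636.   33.9  55. ]]
green [343 142  11  13  77] [348.3 148. ] [[638.9 -51.5  55. ]]
blue [374 139  12  14 114] [379.4 145.9] [[ 641.9 -137.6   55. ]]
```

View pics/topc9.png

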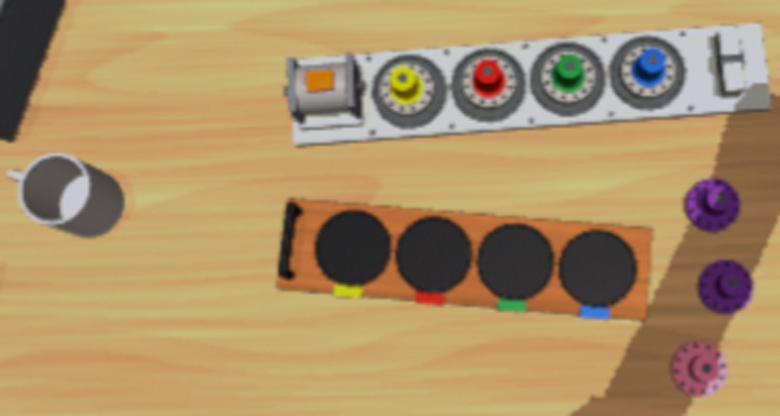

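View pics/sidec9.png

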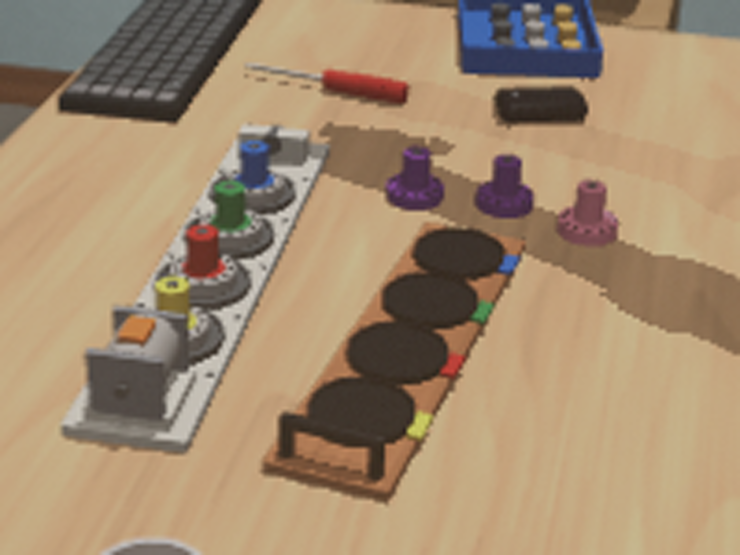

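Both views show all four discs flat inside their nests, in the order yellow, red, green, blue from the motor (top crop (405,85), (487,78), (568,72), (650,68)). The rack is empty, the gripper is clear, and the mug, mouse and screwdriver are where they were.

```bash
python3 -c "
from plant import sign_off;print(sign_off())"
```

```text
the job is handed in; nothing more can be done
None
```

All four discs are in the rig bed nests in the order asked, and the job was handed in at about 25 s of the 80 s limit. Going out from the motor they are yellow (which started nearest the handle), red, green, blue.

- **Placing:** I lowered each disc until the wrist force turned upward, at about the same tool height it was gripped at. The contact readings were 2 to 7 N. Each disc was released before the gripper rose.
- **Last checks:** Both cameras show each disc flat inside its nest and the rack empty. The gripper is open and clear of everything. I compared the mug, mouse and screwdriver with the first pictures only by eye, and they look unmoved.
- **Disagreement:** The hub colour centroids from the top camera came out 5 to 7 mm short in x of the nest centres. Most of that comes from the camera also seeing the hub sides and from assuming one height for them. The tool positions at release were within about 2 mm of the nest centres, well inside the 10 mm slack.

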